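# Refit the cooker knob by feel and turn the tap off

### The job

One of the cooker's two knobs has been pulled off for washing and lies in the saucer. Put it back on its bare tap spindle, turning it gently to and fro under light pressure until it finds the spindle's rib and drops fully home, then turn it clockwise to off, so that its pointer stands at the dot, and let go. Do not force it, and leave the other knob and the things standing around as they are.

Things in the scene. Friction and masses are not known exactly. Their poses are not given: they have to be found in the camera images.
- knob: Chunky black plastic cooker knob, about 55 g, standing upright in the saucer. Origin: centre of its underside, z up its axis. Round skirt 53 mm in diameter, its closed cover's top at 25 mm; on it a straight grip bar 16 mm wide (y), from x = -24 to +29 mm, from 25 to 45 mm high. The +x end of the bar, which has a white line and juts 2 mm past the skirt, is the pointer
- knob_socket (a point): Centre of the knob's hollow underside (same frame as the knob). Skirt wall 22.5 to 26.5 mm from the axis; inside it a hub 30 mm across, its foot level with the skirt's, with a 15.6 mm bore 21 mm deep and one slot, 7 mm wide, cut through the hub's wall on the pointer's side (+x)
- tap: The bare gas tap on the cooker's front strip (left or right one of two). Origin: on its axis at the cooker's top, 120 mm above the table; z up, +x to the off dot, +y to the flame marks. Steel plate 76 mm in diameter, 3 mm thick; on it a collar, 40 mm outside, 34 mm inside diameter, rim at z = 17 mm, which goes between the knob's hub and skirt; in it the spindle
- spindle_end (a point): Tip of the bare tap's steel spindle, 23 mm above the tap's origin. Spindle 14 mm in diameter, tapered to 6 mm over its last 6 mm. One drive rib, 5.4 mm wide, stands out to 13.5 mm from the axis, only from z = 3 to 13 mm (tap frame), deep in the collar. While slot and rib disagree, the knob's foot stops at z = 13 mm; when they agree (about 5 degrees of play) it drops to z = 3 mm, fully home
- off_dot (a point): Black off dot on the tap's plate, 33 mm from the axis. The tap was left partly open: the knob engages with its pointer somewhere 25 to 95 degrees counter-clockwise (from above) of the dot. The spindle has friction of 0.06 N m; pressing under 5 N does not drag it. Clockwise it turns to a hard stop, off, with the pointer at the dot. Pressing over 30 N, or over 0.12 N m at the stop, is forcing it
- saucer: White ceramic saucer, 150 mm in diameter, 18 mm high, its floor 5 mm above the table; the knob stands in it. Origin: centre of its underside
- second_knob (a joint): The other knob, of the same make, fitted on its tap 150 mm beside the bare one: its turn in rad, 0 = off. Leave it alone
- cooker: Fixed white two-burner gas cooker, 300 mm wide (y), 500 mm deep (x) and 120 mm high, with a steel top. Origin: centre of its underside, +x to its rear. The two taps sit at x = -200 mm, y = +75 and -75 mm on its top. Pan supports, 25 mm higher than the top, stand from x = -130 mm to the rear. A lid drawer with a bar handle below the taps, reaching 45 mm beyond the front, may stand up to 20 mm open
- pot: Empty aluminium pot, 180 mm in diameter, 95 mm high, two black loop handles. Origin: centre of its underside. Leave it alone
- sieve: White plastic sieve, 144 mm in diameter, 47 mm high, with a 140 mm handle to its +x. Origin: centre of its underside. Leave it alone
- spoon: Steel tablespoon, 200 mm long, lying along its x. Leave it alone
- salt_jar: Glass salt jar with steel cap, 54 mm in diameter, 85 mm high. Origin: centre of its underside. Leave it alone
- mug: White mug, 80 mm in diameter, 90 mm high, handle to its +y. Origin: centre of its underside. Leave it alone
- dish_brush: Wooden dish brush, 240 mm long, lying along its x. Leave it alone
Not all that is in view belongs to the job. Leave any orange or red look-alike of the knob alone.

How it is judged:
By the outcome, as a careful person would: the job done as asked, in the order asked, and still so for the second after the job is handed in, with the robot touching nothing.
It also fails if it takes over 72 s, if anything falls off the work surface, if the arm or the gripper's body presses on something with over 40 N, if the wrist force passes 120 N, or if a joint passes its speed limit or range.

### The arm

A 7-joint arm with a two-finger parallel gripper is mounted at the origin on the work surface. World frame = base frame: x ahead of the robot, y to its left, z up, the work surface at z = 0. Lengths are in m, angles in rad, forces in N, time in s.
With the tool pointing down it reaches from about 0.425 to 0.825 m from the base axis. Payload 3.6 kg.
Tool frame: the origin (TCP) lies where the fingers leave the gripper's body, on its centre line; the fingertips stand 73 mm ahead of it and the grasp point (between the pads) lies 54 mm ahead of it; z points along the fingers, y is the line along which they close (so a half turn about z gives the same grasp; the last joint's range is limited). The gripper opens to 85 mm and grips with 20 to 120 N. Pads are 22 mm wide; open, the fingers measure 114 mm over their backs; the gripper's body (76 mm by 85 mm) begins 54 mm behind the grasp point. The pads swing forward as they close: fully open they stand 13 mm farther back than shut.
Start: joints at [-1.373, 0.615, -0.013, 1.423, 0.008, 1.103, -0.04], TCP at [0.145, 0.634, 0.304] pointing down, gripper open.
Joint ranges: [-3.12, 3.12], [-0.3, 2.06], [-1.34, 1.32], [0.26, 2.42], [-1.36, 4.5], [0.01, 1.98], [-2.84, 2.84]. Speed limits (rad/s): [2.79, 2.79, 3.14, 3.14, 3.14, 3.14, 3.14].

### API

Orientations are given as a unit quaternion [x, y, z, w].
In Python, from station import arm, snapshot, camera_info, ticket gives the robot as it stands. Calls block until the motion is done:
- arm.movep(position, orientation): joint-space move of the TCP to a pose.
- arm.line_to(position, velocity=0.15, ori=None): straight line of the TCP; ori=None keeps the orientation; velocity is the mean speed in m/s.
- arm.move_j(angles): joint-space move.
- arm.move_gripper(opening, effort=None): opening from 0.0 (shut) to 1.0 (fully open); effort is the grip in N (None keeps the last); returns when the fingers have stopped.
- arm.pause(seconds).
- arm.ik(position, orientation): joint angles nearest the present ones, or None.
- snapshot(name): name is "scene" or "top" or "wrist"; returns the picture (420x560x3 uint8, blue, green, red); there is no depth.
- camera_info(name): a dict with "fx", "fy", "cx", "cy" (pixels), "R" (3x3) and "t" (3): a world point X has camera coordinates R X + t; the wrist camera has in their place "T_tool_cam" (4x4, takes a point from camera to tool coordinates, whose origin is the TCP and whose axes are the flange's). Camera axes: x right, y down, z forward; pixel columns grow to the right and rows downward; lengths in m; the calibration is good to about 2 mm. A picture is of the moment at which its call begins: read the wrist's pose just before it. camera_info takes no time and is no camera call.
A pose or a line that the arm cannot do raises arm.MotionError and nothing moves.
- ticket.finish_job(): hands the job in, once; it reports no verdict.
Readings, each from a call of its own:
- arm.read_time(): time.
- arm.read_joint_positions(): joint angles.
- arm.read_dq(): joint speeds.
- arm.read_effort(): joint torques, N m.
- arm.read_tool_pos(): TCP position.
- arm.read_eef_rot(): TCP orientation.
- arm.read_ft_force(): force on the tool from outside, world axes, zero at the start.
- arm.read_wrist_torque(): the same for the moment, N m.
- arm.read_opening(): opening from 0.0 (shut) to 1.0 (fully open).
Only numpy, scipy, OpenCV 4.12 (cv2) and the standard library are available. Lean on these libraries where they do the work, as an engineer would, in place of code of your own. Each camera call takes 0.05 s, during which the arm holds its last target. There are 200 camera calls.

## Working session

There is one attempt and no reset: what is moved stays moved. The work goes in short steps, each a Python script; the robot and the scene stay as the last script left them, time stands still between calls to the robot, and variables do not carry over. Pictures are saved under pics/ and viewed, on a budget of 10 in all, crops included, one or two more only if the job needs it, and the job is handed in when it is done.

```bash
ls; mkdir -p pics
python3 - <<'E'
from station import arm, snapshot, camera_info, ticket
import cv2, numpy as np
for n in ("scene","top","wrist"):
    cv2.imwrite(f"pics/{n}0.png", snapshot(n)); print(n,camera_info(n))
print(arm.read_time(),arm.read_tool_pos(),arm.read_eef_rot(),arm.read_opening())
E
```

```text
pics
scene {'fx': 453.56677247904844, 'fy': 453.56677247904844, 'cx': 276.94214367038825, 'cy': 210.8842182463418, 'R': array([[ 0.86701075,  0.49826963, -0.00444258],
       [ 0.33692997, -0.5927947 , -0.73148659],
       [-0.36711109,  0.6327099 , -0.68184135]]), 't': array([-0.41166254, -0.17616398,  1.62566462])}
top {'fx': 473.6071798456954, 'fy': 473.6071798456954, 'cx': 281.97396159431406, 'cy': 207.98810300585504, 'R': array([[ 0.00307597, -0.99976837,  0.02130116],
       [-0.99651346, -0.00484057, -0.08329159],
       [ 0.08337541, -0.02097069, -0.99629753]]), 't': array([-0.1224164 ,  0.54002019,  1.20137724])}
wrist {'fx': 345.8171212820111, 'fy': 345.8171212820111, 'cx': 275.79232571342345, 'cy': 211.97754576321626, 'T_tool_cam': array([[ 1.47886204e-03, -9.56429409e-01, -2.91959927e-01,
         7.35409556e-02],
       [ 9.99998903e-01,  1.38935327e-03,  5.13913306e-04,
         2.92141135e-04],
       [-8.58863194e-05, -2.91960367e-01,  9.56430414e-01,
        -7.14667819e-02],
       [ 0.00000000e+00,  0.00000000e+00,  0.00000000e+00,
         1.00000000e+00]])}
0.15 [0.14477788 0.63321496 0.30298859] [ 1.12141139e-01  9.93691781e-01 -9.99115931e-04 -1.01321122e-04] 0.9976322024262806
```

View pics/scene0.png

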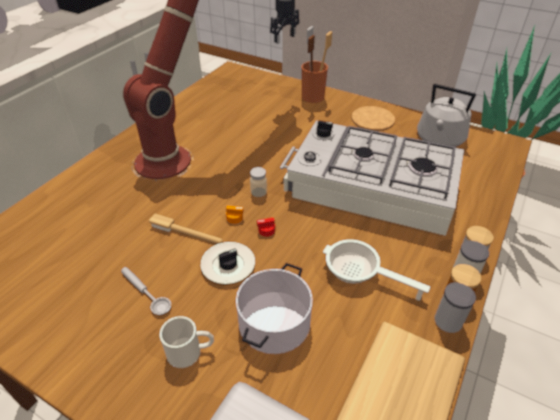

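View pics/top0.png

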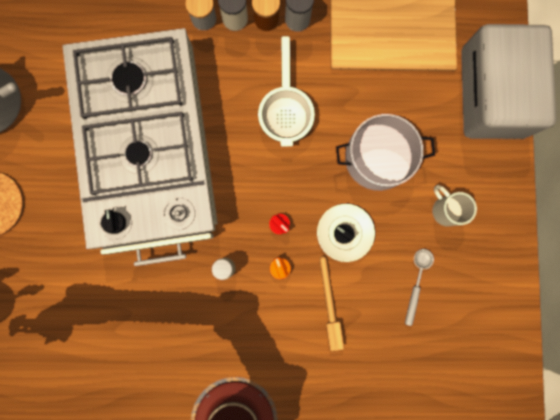

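The scene view shows the saucer with the knob at (228,262), the bare tap at (311,157) and the fitted knob at (324,130). In the top view, the knob is at (345,233), the bare tap at (179,212) and the other knob at (113,221). Next I'll take close views with the wrist camera.

```bash
cat > h.py <<'E'
from station import arm, snapshot, camera_info, ticket
import cv2, numpy as np
from scipy.spatial.transform import Rotation as Ro
def cam(n):
    c=camera_info(n); 
    if n=="wrist":
        R=Ro.from_quat(arm.read_eef_rot()).as_matrix(); T=np.eye(4);T[:3,:3]=R;T[:3,3]=arm.read_tool_pos()
        W=T@c["T_tool_cam"]
    else:
        W=np.eye(4);W[:3,:3]=c["R"].T;W[:3,3]=-c["R"].T@c["t"]
    return c,W
def cast(cw,px,z):
    c,W=cw
    d=W[:3,:3]@np.array([(px[0]-c["cx"])/c["fx"],(px[1]-c["cy"])/c["fy"],1.]);o=W[:3,3]
    return o+d*(z-o[2])/d[2]
def proj(cw,X):
    c,W=cw;p=W[:3,:3].T@(np.asarray(X)-W[:3,3]);return np.array([c["fx"]*p[0]/p[2]+c["cx"],c["fy"]*p[1]/p[2]+c["cy"]])
def down(yaw): # tool z down, tool x at angle yaw in world
    return (Ro.from_euler('z',yaw)*Ro.from_quat([1,0,0,0])).as_quat()
E
python3 - <<'E'
from h import *
t=cam("top")
for n,p,z in (("knob",(345,232),.05),("saucer",(346,233),.015),("tap",(179,212),.14),("other",(113,221),.15),("mug",(456,208),.09)):
    print(n,cast(t,p,z))
R=Ro.from_quat(arm.read_eef_rot()).as_matrix();print(R)
# hover with cam looking: camera offset +x tool .0735, tilted; axis point
c,W=cam("wrist");print(W[:3,3],W[:3,2])
k=cast(t,(345,232),.05); b=cast(t,(179,212),.14)
for nm,p,h in (("k",k,.25),("b",b,.25)):
    for yaw in np.arange(-np.pi,np.pi,np.pi/4):
        q=arm.ik([p[0],p[1],p[2]+h],down(yaw)); print(nm,round(yaw,2),None if q is None else np.round(q,2))
E
```

```text
knob [ 0.47817216 -0.27927605  0.05      ]
saucer [ 0.47674896 -0.28727654  0.015     ]
tap [0.52024187 0.12195157 0.14      ]
other [0.49806783 0.27047507 0.15      ]
mug [ 0.53702029 -0.54814629  0.09      ]
[[-9.74848709e-01  2.22867254e-01 -4.25447930e-04]
 [ 2.22867659e-01  9.74846733e-01 -1.96290205e-03]
 [-2.27200635e-05 -2.00835111e-03 -9.99997983e-01]]
[0.07318209 0.65002993 0.37445297] [ 0.28432438 -0.06644482 -0.95642288]
k -3.14 [ 0.01  0.56  0.77  1.73 -0.45  1.03  2.51]
k -2.36 [ 0.6   0.47 -0.16  1.71  0.09  0.97  2.76]
k -1.57 [-0.15  0.71  1.13  1.73 -0.69  1.17 -1.96]
k -0.79 [-0.15  0.71  1.13  1.73 -0.69  1.17 -1.17]
k 0.0 [-0.15  0.71  1.13  1.73 -0.69  1.17 -0.39]
k 0.79 [-0.15  0.71  1.13  1.73 -0.69  1.17  0.4 ]
k 1.57 [-0.13  0.67  1.06  1.73 -0.64  1.13  1.13]
k 2.36 [-0.06  0.61  0.91  1.73 -0.54  1.07  1.81]
b -3.14 [-0.4   0.36  0.18  1.63 -0.07  1.16  1.37]
b -2.36 [-0.26  0.36 -0.01  1.62  0.    1.16  2.08]
b -1.57 [-0.11  0.37 -0.24  1.62  0.09  1.17  2.78]
b -0.79 [-0.95  0.55  1.14  1.64 -0.52  1.29 -2.08]
b 0.0 [-0.83  0.46  0.87  1.64 -0.37  1.22 -1.45]
b 0.79 [-0.71  0.41  0.66  1.64 -0.27  1.19 -0.78]
b 1.57 [-0.61  0.39  0.51  1.63 -0.2   1.17 -0.06]
b 2.36 [-0.51  0.37  0.34  1.63 -0.13  1.17  0.65]
```

Run:
```python
from h import *
import pickle
S={}
for nm,p,yaw in (("b",[.520,.122,.345],2.6),("k",[.478,-.280,.27],1.9)):
    arm.movep(p,down(yaw)); arm.pause(.3)
    cw=cam("wrist"); im=snapshot("wrist"); S[nm]=(cw,im); cv2.imwrite(f"pics/w_{nm}.png",im)
    print(arm.read_time(),arm.read_joint_positions())
pickle.dump(S,open("S.pkl","wb"))
```

```text
2.7667 [-0.4428457   0.40026314  0.24864538  1.70414159 -0.11073484  1.0509354
  0.87176062]
4.6333 [ 0.18073611  0.53827358  0.47829803  1.76100769 -0.30245728  0.91556642
  1.11769718]
```

View pics/w_b.png

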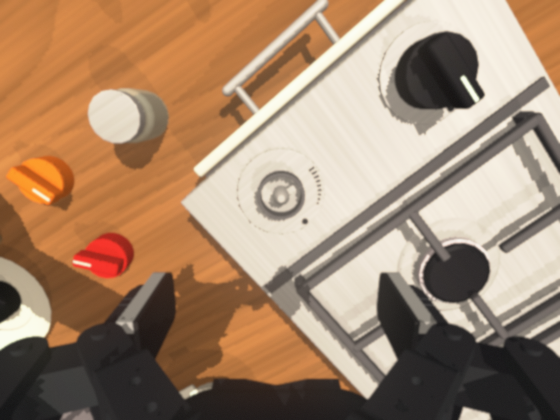

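View pics/w_k.png

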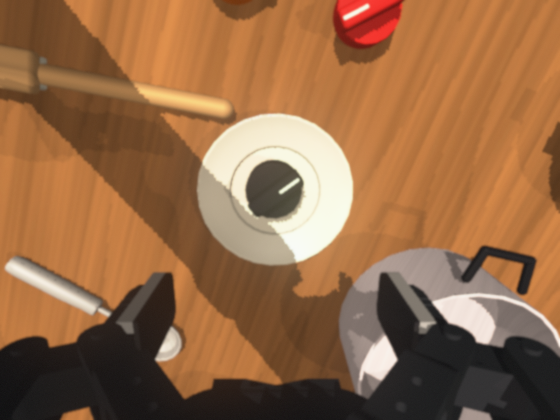

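Tap view: spindle at about (281,193), off dot at (305,221), with the other knob's pointer at its own dot. Saucer view: knob at about (273,189), with the white pointer line from about (281,192) to (299,180). I'll refine both with one enlarged crop.

Run:
```python
from h import *
import pickle
S=pickle.load(open("S.pkl","rb"))
a=S["b"][1][140:245,225:335];b=S["k"][1][145:235,225:325]
f=lambda x:cv2.resize(x,(400,400*x.shape[0]//x.shape[1]),interpolation=cv2.INTER_CUBIC)
a,b=f(a),f(b);h=max(a.shape[0],b.shape[0]);o=np.zeros((h,800,3),np.uint8);o[:a.shape[0],:400]=a;o[:b.shape[0],400:]=b
cv2.imwrite("pics/crop1.png",o)
# dot
cw,im=S["b"];g=cv2.cvtColor(im,cv2.COLOR_BGR2GRAY)
m=(g[212:230,296:314]<110).astype(np.uint8);n,l,st,ce=cv2.connectedComponentsWithStats(m)
print("dot",[(st[i,4],ce[i]+[296,212],cast(cw,ce[i]+[296,212],.123)) for i in range(1,n)])
# knob
cw,im=S["k"];g=cv2.cvtColor(im,cv2.COLOR_BGR2GRAY)
m=(g<75).astype(np.uint8);m[:150]=0;m[230:]=0;m[:,:235]=0;m[:,315:]=0
n,l,st,ce=cv2.connectedComponentsWithStats(m);print(st,ce)
i=1+np.argmax(st[1:,4]);cn,_=cv2.findContours((l==i).astype(np.uint8),0,2);hull=cv2.convexHull(max(cn,key=len))
fm=np.zeros_like(m);cv2.fillConvexPoly(fm,hull,1)
e=cv2.fitEllipse(max(cn,key=len));print("ell",e)
w=((g>140)&(cv2.erode(fm,np.ones((3,3)))>0)).astype(np.uint8)
n,l,st,ce=cv2.connectedComponentsWithStats(w)
for i in range(1,n):
    if st[i,4]>5:
        ys,xs=np.nonzero(l==i);pts=np.array([cast(cw,(x,y),.05)[:2] for x,y in zip(xs,ys)])
        u,s,v=np.linalg.svd(pts-pts.mean(0));d=v[0]
        t=(pts-pts.mean(0))@d;print("line",st[i],pts.mean(0),d,t.min(),t.max(),np.degrees(np.arctan2(d[1],d[0])))
print("hull centroid at z=.02,.03,.05",[cast(cw,e[0],z) for z in (.02,.03,.05)])
# saucer rim: white
```

```text
dot [(np.int32(9), array([304.66666667, 220.88888889]), array([0.55429935, 0.13271252, 0.123     ]))]
[[     0      0    560    420 234159]
 [   253    174      2      2      2]
 [   247    176     44     40   1031]
 [   260    176      1      1      1]
 [   267    177      2      2      2]
 [   274    196      1      1      1]
 [   275    196      2      3      4]] [[279.56789617 209.55590005]
 [253.5        174.5       ]
 [264.19204656 197.0271581 ]
 [260.         176.        ]
 [267.5        177.5       ]
 [274.         196.        ]
 [275.75       197.25      ]]
ell ((265.70147705078125, 194.65220642089844), (36.981746673583984, 42.0731086730957), 81.69036102294922)
line [279 186   8   8  39] [ 0.48336225 -0.27218205] [-0.52116943 -0.85345323] -0.0038738977289826436 0.0040488904802861905 -121.41072753381695
hull centroid at z=.02,.03,.05 [array([ 0.47254449, -0.28825135,  0.02      ]), array([ 0.47200179, -0.28578459,  0.03      ]), array([ 0.47091639, -0.28085106,  0.05      ])]
```

View pics/crop1.png

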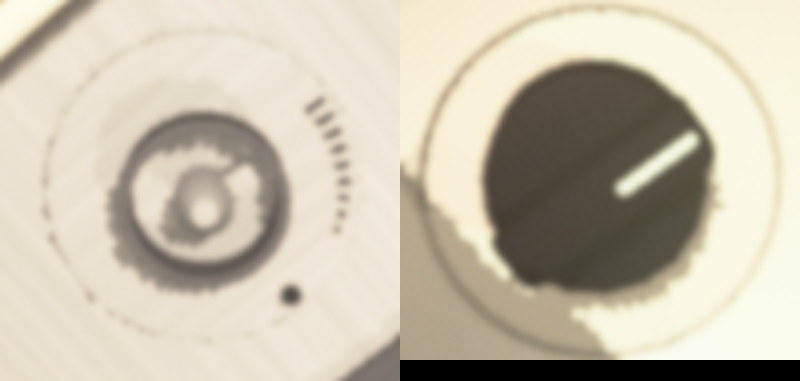

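Run:
```python
from h import *
import pickle
from scipy.optimize import least_squares as LS
S=pickle.load(open("S.pkl","rb"))
def circ(P,r,c0): 
    s=LS(lambda c:np.hypot(*(P-c).T)-r,c0,loss='soft_l1',f_scale=.0007);f=LS(lambda c:np.hypot(*(P-c[:2]).T)-c[2],[*s.x,r],loss='soft_l1',f_scale=.0007)
    return s.x,np.sqrt(np.mean(s.fun**2)),f.x
cw,im=S["k"];g=cv2.cvtColor(im,cv2.COLOR_BGR2GRAY)
print("cam",cw[1][:3,3])
m=(g<110).astype(np.uint8);m[:155]=0;m[225:]=0;m[:,:238]=0;m[:,308:]=0
cn,_=cv2.findContours(m,0,1);c=max(cn,key=cv2.contourArea)[:,0].astype(float);print(c.min(0),c.max(0))
p=np.array([c[:,0].mean(),c[:,1].mean()])
# sort rim points as image angle
for z,sel,nm in ((.005,c[:,1]<181,"up@.005"),(.030,(c[:,1]>198),"low@.03")):
    P=np.array([cast(cw,q,z)[:2] for q in c[sel]]);print(nm,len(P),circ(P,.0265,[.475,-.283]))
A=cast(cw,(280,192.5),.05);B=cast(cw,(299.3,178.75),.05);d=(B-A)[:2];print("line",A,B,np.linalg.norm(d),"yaw",np.degrees(np.arctan2(d[1],d[0])))
cw,im=S["b"];g=cv2.cvtColor(im,cv2.COLOR_BGR2GRAY)
print("cam",cw[1][:3,3])
bh=cv2.morphologyEx(g,cv2.MORPH_BLACKHAT,np.ones((7,7)))
c0=cast(cw,(280.3,190.3),.123)[:2];print("c0",c0)
ys,xs=np.nonzero(bh>12);P=np.array([cast(cw,q,.123)[:2] for q in zip(xs,ys)])
for k in range(3):
    r=np.hypot(*(P-c0).T);Q=P[(r>.0355)&(r<.0405)];c0,e,f=circ(Q,.038,c0);print("plate",len(Q),c0,e,f)
sp=cast(cw,(281,194.5),.143);print("spindle guess",sp)
for nm,z in(("tip",.143),("rim",.137),("plate",.123)):print(nm,proj(cw,[*c0,z]))
dot=np.array([.5543,.1327]);v=dot-c0;print("dot r",np.linalg.norm(v),np.degrees(np.arctan2(v[1],v[0])))
a,b=cast(cw,(197,172),.12),cast(cw,(405,0),.12);v=(b-a)[:2];print("front edge normal yaw",np.degrees(np.arctan2(v[1],v[0]))-90)
# rib direction: spindle -> (245,170) crop, z ~.133
px=(225+245/3.636,140+170/3.636);r=cast(cw,px,.133)[:2]-c0;print("rib",np.linalg.norm(r),np.degrees(np.arctan2(r[1],r[0])))
# check by top camera
```

```text
cam [ 0.45509245 -0.20892588  0.34157695]
[246. 161.] [302. 217.]
up@.005 71 (array([ 0.478467  , -0.28251302]), np.float64(0.001524880530974582), array([ 0.47828867, -0.28204541,  0.02608219]))
low@.03 65 (array([ 0.47611016, -0.27970757]), np.float64(0.0009118150366260913), array([ 0.47645969, -0.28035783,  0.02586881]))
line [ 0.48201973 -0.27499227  0.05      ] [ 0.49365912 -0.25817804  0.05      ] 0.020449788366818326 yaw 55.30768449855997
cam [0.45706057 0.16075631 0.4164064 ]
c0 [0.51898071 0.1283379 ]
plate 146 [0.51995202 0.12744715] 0.0011346225141392473 [0.51979243 0.12652542 0.03700661]
plate 152 [0.52017054 0.12720767] 0.0010670340673826985 [0.51999048 0.12644537 0.03704793]
plate 158 [0.52022108 0.12708159] 0.0011255243116895456 [0.5200298  0.12635314 0.03699295]
spindle guess [0.51806895 0.12924671 0.143     ]
tip [280.06255819 198.01918039]
rim [279.97598726 196.19585257]
plate [279.78680499 192.21135904]
dot r 0.03453895193639224 9.36183414704563
front edge normal yaw 7.447023555986064
rib 0.012629224626766805 93.50060651525777
```

Estimates: knob at (0.477,-0.281), yaw 55°. Tap at (0.520,0.127), off direction about 8°. The crop also shows the rib at a world angle of about 93°, which is about 85° CCW of the dot and inside the stated range. Now the grasp.

Run:
```python
from h import *
yaw=np.radians(55.3); x,y=.4772,-.2812
arm.movep([x,y,.19],down(yaw)); arm.move_gripper(.40,40); arm.pause(.2)
f0=arm.read_ft_force(); print("f0",f0,arm.read_opening(),arm.read_time())
arm.line_to([x,y,.122],.08)
for z in (.117,.112,.109):
    arm.line_to([x,y,z],.04); f=arm.read_ft_force()-f0; print(z,f.round(2))
    if f[2]>2.5: break
else:
    arm.move_gripper(0,40); arm.pause(.2); print("op",arm.read_opening(),(arm.read_ft_force()-f0).round(2),arm.read_wrist_torque())
    P=arm.read_tool_pos();arm.line_to([x,y,.19],.1);arm.pause(.3);print("lift",(arm.read_ft_force()-f0).round(2),arm.read_opening(),P)
print(arm.read_joint_positions(),arm.read_time())
import pickle
cw=cam("wrist");im=snapshot("wrist");pickle.dump((cw,im),open("g.pkl","wb"));sc=snapshot("scene")
o=np.zeros((420,800,3),np.uint8);o[:,:480]=im[:,40:520];o[:320,480:]=cv2.resize(sc[180:300,170:290],(320,320));cv2.imwrite("pics/grasp.png",o)
```

```text
f0 [ 0.6303346  -0.26045696 -0.26514028] 0.3954706365667957 6.075
0.117 [-0.57 -0.48 -0.63]
0.112 [-1.5   0.27  0.54]
0.109 [-0.98  0.81  0.35]
op 0.16914651572327813 [-0.68  0.    1.9 ] [ 0.02834472  0.02187097 -0.03647915]
lift [-1.71 -0.96 -0.01] 0.17473148638148925 [ 0.47729377 -0.281371    0.10917333]
[ 0.08898647  0.69262798  0.65432825  1.84774732 -0.57272661  0.79920882
  0.43936356] 9.6333
```

View pics/grasp.png

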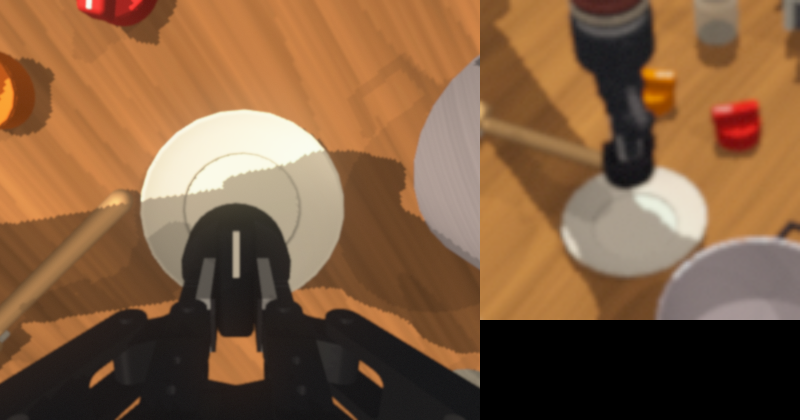

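The knob is held squarely and clear of the saucer; the white line in hand runs from (276,231) to (276,278) in wrist pixels. Next I'll check its offset along the bar, then move over the tap.

Run:
```python
from h import *
import pickle
cw,im=pickle.load(open("g.pkl","rb"));g=cv2.cvtColor(im,cv2.COLOR_BGR2GRAY)
T=camera_info("wrist")["T_tool_cam"]
col=g[225:285,274:279].max(1);r=np.nonzero(col>130)[0]+225;print(r.min(),r.max())
for v in (r.min(),r.max()+1):
    print(cast((cw[0],T),(276,v),.059))
arm_p=[.4772,-.2812,.30]
arm.line_to(arm_p,.2)
yaw=np.radians(96)
arm.movep([.5199,.1268,.30],down(yaw));arm.pause(.3)
cw=cam("wrist");im=snapshot("wrist");sc=snapshot("scene");tp=snapshot("top")
pickle.dump((cw,im,sc,tp),open("o.pkl","wb"))
print(arm.read_tool_pos(),arm.read_joint_positions(),arm.read_time(),arm.read_ft_force(),arm.read_wrist_torque())
sc2=cv2.resize(sc[110:190,270:350],(400,400),interpolation=cv2.INTER_CUBIC)
o=np.zeros((400,800,3),np.uint8);o[:,:400]=sc2;o[:,400:]=cv2.resize(im[130:370,160:400],(400,400));cv2.imwrite("pics/over.png",o)
t=cam("scene");print("scene tip proj",proj(t,[.5199,.1268,.143]),"rim",proj(t,[.5199,.1268,.137]),"foot",proj(t,[.5199,.1268,.196]))
```

```text
232 276
[0.02674747 0.00081233 0.059     ]
[0.00672    0.00084547 0.059     ]
[0.51994067 0.12655981 0.3000237 ] [-0.70314181  0.50393881  0.64740767  1.7759254  -0.35785609  0.9818897
  0.19075836] 12.4 [-0.280536    0.25581052  0.29034652] [-0.04163392 -0.00175175 -0.00339849]
scene tip proj [309.46444828 153.04541976] rim [309.37936199 154.61214721] foot [310.23793162 138.80296424]
```

View pics/over.png

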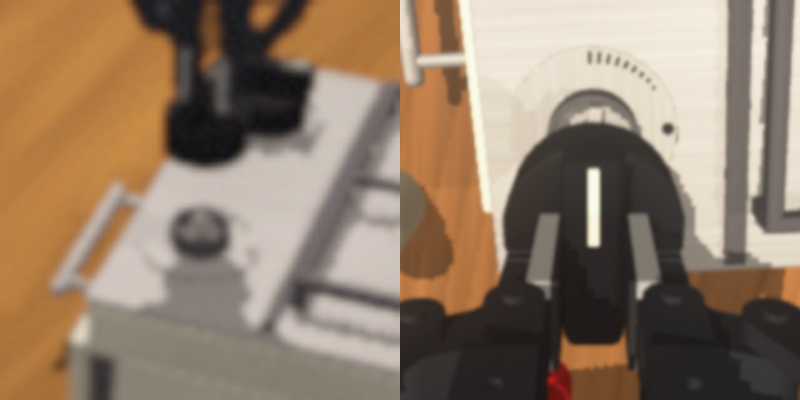

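In the wrist view, the held knob points along the image axis and the dot is visible at about (321,207). The scene view shows the knob above and behind the tap, and the collar is visible. I'll cross-check the dot and the in-hand axis, then descend.

Run:
```python
from h import *
import pickle
cw,im,sc,tp=pickle.load(open("o.pkl","rb"));g=cv2.cvtColor(im,cv2.COLOR_BGR2GRAY)
m=(g[198:216,312:330]<110).astype(np.uint8);n,l,st,ce=cv2.connectedComponentsWithStats(m)
for i in range(1,n): print("dot",st[i,4],cast(cw,ce[i]+[312,198],.123))
T=camera_info("wrist")["T_tool_cam"]
for z in (.079,.104): print("skirt top",z,cast((cw[0],T),(276,203.8),z)[0]-.0265, "sides",cast((cw[0],T),(221.8,235),z)[:2],cast((cw[0],T),(330.4,235),z)[:2])
# held knob silhouette, upper arc
kk=(g<70).astype(np.uint8);kk[:190]=0;kk[245:]=0;kk[:,:200]=0;kk[:,350:]=0
pts=[]
for x in range(235,318,3):
    r=np.nonzero(kk[203:,x])[0]
    if len(r): pts.append((x,r[0]+202.5))
from scipy.optimize import least_squares as LS
for z in (.079,.104):
    P=np.array([cast((cw[0],T),p,z)[:2] for p in pts]);s=LS(lambda c:np.hypot(*(P-c).T)-.0265,[0,0],loss='soft_l1',f_scale=.0005);print(z,s.x,np.sqrt(np.mean(s.fun**2)))
# collar in scene and top pictures before: dark ring centroid
for nm in("scene","top"):
    c=cam(nm);i=cv2.cvtColor(sc if nm=="scene" else cv2.imread("pics/top0.png"),cv2.COLOR_BGR2GRAY)
    u,v=np.round(proj(c,[.520,.127,.137])).astype(int);w=12;sub=i[v-w:v+w,u-w:u+w]
    mm=(sub<(100 if nm=="scene" else 130)).astype(np.uint8);ys,xs=np.nonzero(mm)
    print(nm,(u,v),xs.min()+u-w,xs.max()+u-w,ys.min()+v-w,ys.max()+v-w)
    print(cast(c,((xs.min()+xs.max())/2+u-w,(ys.min()+ys.max())/2+v-w),.135))
```

```text
dot 21 [0.55390404 0.13218882 0.123     ]
skirt top 0.079 0.005838590604741099 sides [ 0.01727229 -0.02408307] [0.01733566 0.02633728]
skirt top 0.104 -0.0011381543872108178 sides [ 0.00779227 -0.02821886] [0.00786618 0.03057885]
0.079 [0.00520079 0.00077206] 0.0006873654160244646
0.104 [-0.00152389  0.00090347] 0.0002530653046268934
scene (np.int64(309), np.int64(155)) 305 314 153 161
[0.52476375 0.11823657 0.135     ]
top (np.int64(177), np.int64(212)) 170 188 206 220
[0.51826785 0.12288228 0.135     ]
```

```bash
cat >> h.py <<'E'
C=np.array([.5200,.1266]); OFF=.0008
def pose(yd,z,C=C): 
    a=np.radians(yd); return [C[0]+OFF*np.cos(a),C[1]+OFF*np.sin(a),z],down(a)
E
python3 - <<'E'
from h import *
p,o=pose(94,.258); arm.line_to(p,.1,ori=o); arm.pause(.2)
f0=arm.read_ft_force();t0=arm.read_wrist_torque();np.save("f0.npy",[f0,t0])
z=.258
while z>.229:
    z-=.002; p,o=pose(94,z); arm.line_to(p,.03,ori=o); f=arm.read_ft_force()-f0
    print(round(z,4),f.round(2),(arm.read_wrist_torque()-t0).round(3),(arm.read_tool_pos()-p).round(4))
    if f[2]>2.2 or np.hypot(*f[:2])>6: break
print(arm.read_time(),arm.read_opening())
E
```

```text
0.256 [-0.04  0.39 -0.39] [ 0.005  0.064 -0.032] [-0.0001  0.      0.    ]
0.254 [ 0.77 -0.67  0.47] [-0.062 -0.004 -0.048] [-0.0001  0.     -0.0002]
0.252 [-1.02  0.05  0.13] [ 0.01  -0.052  0.   ] [-0.0001 -0.     -0.0002]
0.25 [ 0.36  0.35 -0.02] [-0.054 -0.054 -0.016] [-0.0001 -0.     -0.0002]
0.248 [ 0.26  0.34 -0.28] [ 0.035 -0.017 -0.009] [-0.0001  0.     -0.0002]
0.246 [ 0.08  0.12 -0.21] [-0.02  -0.024  0.049] [-0.0001  0.     -0.0001]
0.244 [-0.16  0.45 -0.68] [ 0.023 -0.011  0.04 ] [-0.0001 -0.     -0.0001]
0.242 [ 0.21 -0.32 -0.39] [0.036 0.008 0.009] [-0.0001  0.     -0.0001]
0.24 [-0.17  0.    0.6 ] [-0.014  0.018 -0.033] [-0.0001  0.     -0.0002]
0.238 [-0.44  0.05  0.82] [-0.019 -0.028  0.017] [-0.0001 -0.     -0.0001]
0.236 [-0.53 -0.03  0.31] [ 0.02  -0.066 -0.049] [-0.0001  0.     -0.0002]
0.234 [-0.45 -0.94  0.88] [-0.004 -0.007  0.007] [-0.0001  0.     -0.0001]
0.232 [-0.3   0.52  0.21] [-0.02   0.009  0.004] [-0.0001 -0.     -0.0001]
0.23 [0.4  0.08 0.39] [-0.003 -0.056 -0.028] [-0.0001  0.     -0.0002]
0.228 [-0.46  0.52  0.34] [-0.01  -0.063 -0.042] [-0.0001  0.     -0.0001]
16.9167 0.17203692832525702
```

```bash
cat >> h.py <<'E'
def ft(n=8):
    F=[];f0,t0=np.load("f0.npy")
    for _ in range(n): arm.pause(.01); F.append([*(arm.read_ft_force()-f0),*(arm.read_wrist_torque()-t0)])
    return np.mean(F,0)
E
python3 - <<'E'
from h import *
print(ft(12).round(3)); z=.228
for _ in range(8):
    z-=.0005; p,o=pose(94,z); arm.line_to(p,.03,ori=o); f=ft(5); print(round(z,4),f.round(3))
    if f[2]>1.8: break
im=snapshot("wrist");sc=snapshot("scene");print(arm.read_time())
o=np.zeros((400,800,3),np.uint8);o[:,:400]=cv2.resize(sc[110:190,270:350],(400,400),interpolation=cv2.INTER_CUBIC);o[:,400:]=cv2.resize(im[130:370,160:400],(400,400));cv2.imwrite("pics/in.png",o)
E
```

```text
[ 0.017  0.205 -0.083 -0.009 -0.036 -0.   ]
0.2275 [-0.174  0.539  0.266 -0.016 -0.057 -0.024]
0.227 [-0.143  0.346  1.333 -0.012  0.047  0.013]
0.2265 [-1.589 -0.047  5.928 -0.011  0.339  0.011]
17.9917
```

View pics/in.png

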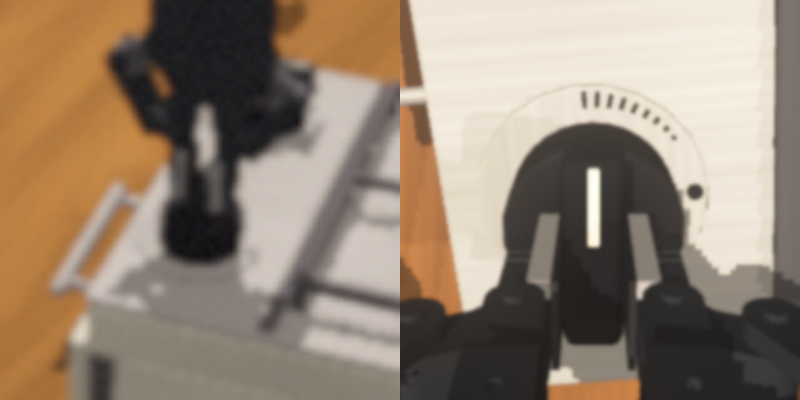

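The knob is home: contact came at TCP z≈0.227 as predicted, and the skirt sits down on the plate. I'll ease the pressure and turn clockwise while watching the torque.

Run:
```python
from h import *
z=.2271
t=arm.read_time()
for yd in (94,92,87,82,77,72,67,62,57,52,47,42,37,32,27,23):
    p,o=pose(yd,z); arm.line_to(p,.03,ori=o); f=ft(6); print(yd,f.round(3),round(arm.read_time()-t,2))
    if abs(f[5])>.15 or np.hypot(*f[:2])>8 or f[2]>6: print("stop");break
print(arm.read_joint_positions().round(2),arm.read_opening())
```

```text
94 [-0.45   0.026  3.03   0.012  0.086 -0.019] 0.3
92 [-0.254  0.383  3.075 -0.032  0.028 -0.036] 0.6
87 [-1.924 -0.029  4.984 -0.163  0.35  -0.067] 0.9
82 [-3.445 -0.646  6.57  -0.164  0.682 -0.024] 1.2
stop
[-0.7   0.61  0.66  1.86 -0.49  0.84  0.07] 0.1768031501255818
```

```bash
cat >> h.py <<'E'
def go(yd,z,C):
    p,o=pose(yd,z,C); arm.line_to(p,.03,ori=o); f=ft(6); print(yd,round(z,4),C.round(5),f.round(3),round(arm.read_time(),2),flush=True); return f
E
python3 - <<'E'
from h import *
c=C.copy(); z=.2271
f=go(82,.2276,c)
for _ in range(3):
    if abs(f[0])<1 and abs(f[1])<1: break
    c=c+np.clip(f[:2]*.00012,-.0004,.0004); f=go(82,.2276,c)
print(arm.read_tool_pos(),pose(82,.2276,c)[0])
E
```

```text
82 0.2276 [0.52   0.1266] [-3.261 -0.803  3.566 -0.224  0.742  0.033] 19.49
82 0.2276 [0.51961 0.1265 ] [-3.292 -0.965  2.201 -0.236  0.761  0.013] 19.79
82 0.2276 [0.51921 0.12639] [-2.857 -0.623 -0.444 -0.195  0.634  0.025] 20.09
82 0.2276 [0.51887 0.12631] [-1.833 -0.021 -1.065 -0.089  0.467  0.032] 20.39
[0.51905368 0.12730698 0.22751636] [np.float64(0.5189820493669971), np.float64(0.12710537519335158), 0.2276]
```

Run:
```python
from h import *
c=np.array([.5185,.1263]); z=.2275
f=go(82,z,c)
for yd in (79,76,72,68,64,60):
    c=c+np.clip(f[:2]*.00015,-.0004,.0004)
    if f[2]>3: z+=.0002
    if f[2]<0: z-=.0002
    f=go(yd,z,c)
    if abs(f[5])>.2 or np.hypot(*f[:2])>7 or f[2]>7: print("stop");break
im=snapshot("wrist");cv2.imwrite("pics/t1.png",cv2.resize(im[130:370,160:400],(480,480)))
print(c,arm.read_tool_pos())
```

```text
82 0.2275 [0.5185 0.1263] [-1.636  0.528 -0.214  0.024  0.316  0.015] 20.69
79 0.2273 [0.51825 0.12638] [-1.328  0.498  0.915  0.044  0.322  0.029] 20.99
76 0.2273 [0.51806 0.12645] [-1.088  0.142  0.954  0.077  0.183  0.022] 21.29
72 0.2273 [0.51789 0.12648] [ 0.146  0.6    0.926  0.13  -0.01   0.011] 21.59
68 0.2273 [0.51791 0.12657] [-0.033  1.278  1.794  0.188 -0.061  0.039] 21.89
64 0.2273 [0.51791 0.12676] [ 0.521  0.577  1.503  0.181 -0.135  0.037] 22.19
60 0.2273 [0.51799 0.12684] [ 0.515  0.976  1.787  0.175 -0.199  0.019] 22.49
[0.51798733 0.1268435 ] [0.51862988 0.12750903 0.22743418]
```

View pics/t1.png

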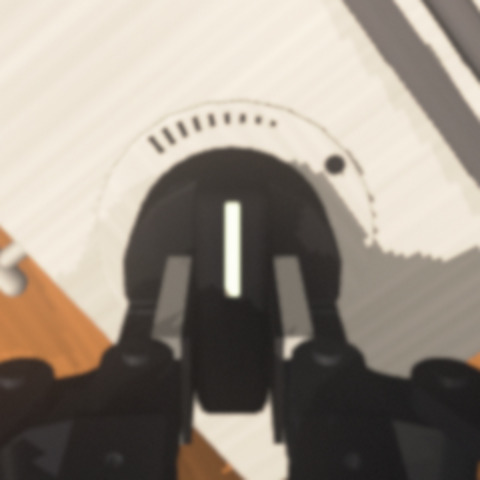

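The knob is still straight in the grip and turning, with the dot at (335,164) in this crop. Forces are small, so I continue.

Run:
```python
from h import *
c=np.array([.51805,.12690]); z=.2273
yd=60;f=np.zeros(6)
for yd in list(range(56,18,-4))+[17,15,14,13]:
    f=go(yd,z,c)
    c=c+np.clip(f[:2]*.00015,-.0003,.0003)
    if f[2]>2.8: z+=.0002
    if f[2]<0: z-=.0002
    if abs(f[5])>.085 or np.hypot(*f[:2])>6 or f[2]>6: print("stop");break
print(c,z,arm.read_joint_positions().round(2))
```

```text
56 0.2273 [0.51805 0.1269 ] [ 0.429  1.204  2.508  0.202 -0.223  0.015] 22.84
52 0.2273 [0.51811 0.12708] [ 0.746  0.401  2.508  0.181 -0.197  0.009] 23.14
48 0.2273 [0.51823 0.12714] [ 0.551  1.164  2.543  0.181 -0.174  0.007] 23.44
44 0.2273 [0.51831 0.12732] [ 0.143  0.36   2.821  0.149 -0.112  0.03 ] 23.74
40 0.2275 [0.51833 0.12737] [ 0.778  0.695  1.136  0.133 -0.214  0.021] 24.04
36 0.2275 [0.51845 0.12747] [ 0.081  0.984  0.629  0.128 -0.141  0.044] 24.34
32 0.2275 [0.51846 0.12762] [ 0.354  0.603  0.306  0.082 -0.131  0.013] 24.64
28 0.2275 [0.51851 0.12771] [-0.099  0.425 -0.218  0.061 -0.068  0.052] 24.94
24 0.2273 [0.5185  0.12778] [-0.468  0.453  1.062  0.078  0.077  0.02 ] 25.24
20 0.2273 [0.51843 0.12784] [-1.037  0.832  1.486  0.08   0.071  0.017] 25.54
17 0.2273 [0.51827 0.12797] [-0.336  0.151  0.798  0.053 -0.019  0.019] 25.84
15 0.2273 [0.51822 0.12799] [-0.028  0.372  1.085  0.069 -0.065  0.028] 26.14
14 0.2273 [0.51822 0.12805] [ 0.233  0.322  0.99   0.072 -0.14   0.039] 26.44
13 0.2273 [0.51825 0.12809] [ 0.273  0.135  1.002  0.021 -0.137  0.038] 26.74
[0.51829275 0.12811503] 0.2273 [-0.87  0.73  1.    1.87 -0.74  0.97 -0.88]
```

Run:
```python
from h import *
c=np.array([.51829,.12812]); z=.2273
for yd in np.arange(12,2,-.75):
    p,o=pose(yd,z,c); arm.line_to(p,.03,ori=o); arm.pause(.1); f=ft(20); print(yd,f.round(3),round(arm.read_time(),2))
    if f[5]>.085 or np.hypot(*f[:2])>5: print("stop");break
im=snapshot("wrist");cv2.imwrite("pics/t2.png",cv2.resize(im[130:370,160:400],(480,480)))
print(Ro.from_quat(arm.read_eef_rot()).as_matrix()[:2,0], arm.read_tool_pos())
```

```text
12.0 [ 0.245  0.188  1.237  0.013 -0.161  0.031] 27.26
11.25 [ 0.429  0.243  1.144 -0.015 -0.197  0.026] 27.77
10.5 [ 0.75   0.268  1.331 -0.03  -0.243  0.052] 28.29
9.75 [ 0.754  0.122  1.323 -0.02  -0.276  0.057] 28.81
9.0 [ 0.858  0.117  1.377 -0.005 -0.3    0.049] 29.32
8.25 [ 1.12   0.104  1.621  0.002 -0.34   0.057] 29.84
7.5 [ 1.323  0.466  1.551  0.068 -0.396  0.103] 30.36
stop
[0.99142852 0.13065008] [0.51916479 0.12828675 0.22734207]
```

View pics/t2.png

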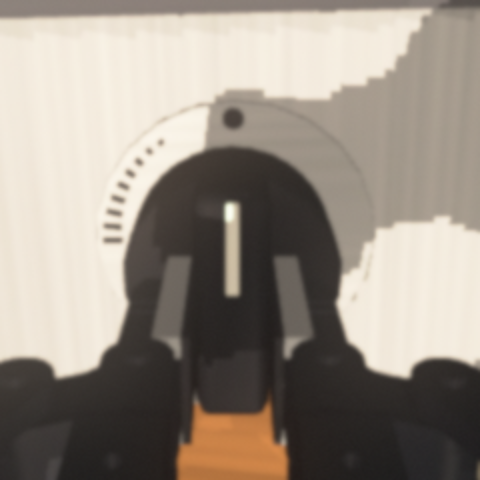

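The pointer line (232,203–295) is straight below the dot (233,118), and the torque has just risen at 7.5°, the stop. Releasing.

Run:
```python
from h import *
arm.move_gripper(.40,20); arm.pause(.1)
p=arm.read_tool_pos(); arm.line_to([p[0],p[1],.31],.08); 
im1=snapshot("wrist")
arm.line_to([p[0]-.05,p[1],.345],.15); arm.pause(.2)
cw=cam("wrist");im=snapshot("wrist")
cv2.imwrite("pics/end.png",im);print(arm.read_time(),arm.read_ft_force())
g=cv2.cvtColor(im,cv2.COLOR_BGR2GRAY);hsv=cv2.cvtColor(im,cv2.COLOR_BGR2HSV)
import pickle;pickle.dump((cw,im),open("e.pkl","wb"));print(proj(cw,[.519,.127,.168]),proj(cw,[.552,.131,.123]))
```

```text
32.875 [-0.64803256 -0.67209631 -0.04537357]
[286.40893016 144.90663092] [285.56921648  97.09782385]
```

View pics/end.png

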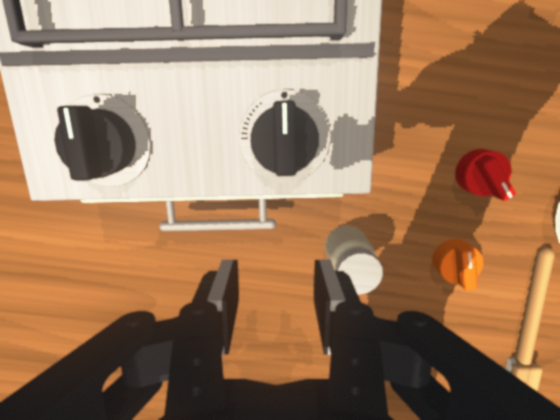

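The knob stands free with its line (285,102–133) at the dot (284,95). I'll compare both knobs' line angles numerically, including the second knob before and after.

Run:
```python
from h import *
import pickle
e=pickle.load(open("e.pkl","rb"));b=pickle.load(open("S.pkl","rb"))["b"]
for nm,(cw,im),(x0,x1,y0,y1) in (("knob end",e,(277,293,104,140)),("second end",e,(62,78,108,142)),("second start",b,(458,482,74,102))):
    g=cv2.cvtColor(im,cv2.COLOR_BGR2GRAY)[y0:y1,x0:x1];m=(g>135).astype(np.uint8)
    n,l,st,ce=cv2.connectedComponentsWithStats(m);i=1+np.argmax(st[1:,4]);ys,xs=np.nonzero(l==i)
    P=np.array([cast(cw,(x+x0,y+y0),.168)[:2] for x,y in zip(xs,ys)]);v=np.linalg.svd(P-P.mean(0))[2][0];v*=np.sign(v[0])
    print(nm,st[i],P.mean(0).round(4),np.degrees(np.arctan2(v[1],v[0])).round(1))
cw=e[0];a=cast(cw,(82,202),.12);c=cast(cw,(343,196),.12);v=(a-c)[:2];print("cooker yaw",np.degrees(np.arctan2(v[1],v[0]))-90)
```

```text
knob end [  5   0   6  30 162] [0.5363 0.131 ] 9.6
second end [  1   0  11  31 177] [0.5139 0.2795] 9.0
second start [  2   1  22  27 187] [0.5149 0.2795] 10.2
cooker yaw 8.930662233862563
```

```bash
python3 -c "
from station import *
ticket.finish_job();print(arm.read_time())"
```

```text
the job is handed in; nothing more can be done
the job is handed in; nothing more can be done
```

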